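# Park the sample containers on their outlined pads

### The job

Tidy the lab bench: stand each of the four loose containers (round jar, small round vial, square bottle, tip box) upright on the white pad whose printed outline has its shape and size, centred in the outline and turned to match it. Set each one down rather than dropping it, let go of it, and do not shift the tube rack or the white reagent bottle.

Things in the scene. Friction and masses are not known exactly. Their poses are not given: they have to be found in the camera images.
- jar: Wide round jar, amber glass with a blue screw cap, standing upright: body 58 mm across and 46 mm high, cap 56 mm across, 60 mm high in all, about 0.18 kg. Origin: centre of its underside; z up. Belongs on the large circle.
- vial: Small round vial, amber glass with a blue cap, standing upright: body 30 mm across and 46 mm high, cap 29 mm across, 60 mm high in all, about 0.05 kg. Origin: centre of its underside; z up. Belongs on the small circle.
- square_bottle: Square amber glass bottle with a small round blue cap, standing upright: body 44 x 44 mm and 48 mm high, cap 30 mm across, 64 mm high in all, about 0.14 kg. Origin: centre of its underside; z up. x and y square to its flat sides. Belongs on the square; any of its four ways round will do.
- tip_box: Closed white oblong pipette-tip box with a thin red band and a grid of yellowish dots on top: 84 mm long (its x) x 54 mm wide (its y) x 45 mm high, about 0.12 kg. Origin: centre of its underside; z up. Belongs on the oblong; either way round will do.
- pad_large_circle: White plastic pad fixed to the bench, 4 mm thick, lying flat anywhere in the work area, with a thin black printed outline (line 3 mm wide) of a circle 62 mm inside diameter; the pad is a disc of 84 mm. Origin: centre of the pad on the bench, so the surface that things stand on is 4 mm above the origin; z up.
- pad_small_circle: White plastic pad fixed to the bench, 4 mm thick, lying flat anywhere in the work area, with a thin black printed outline (line 3 mm wide) of a circle 34 mm inside diameter; the pad is a disc of 56 mm. Origin: centre of the pad on the bench, so the surface that things stand on is 4 mm above the origin; z up.
- pad_square: White plastic pad fixed to the bench, 4 mm thick, lying flat anywhere in the work area, with a thin black printed outline (line 3 mm wide) of a square 48 x 48 mm inside; the pad is 66 x 66 mm. Origin: centre of the pad on the bench, so the surface that things stand on is 4 mm above the origin; z up. x and y along the square's sides.
- pad_oblong: White plastic pad fixed to the bench, 4 mm thick, lying flat anywhere in the work area, with a thin black printed outline (line 3 mm wide) of an oblong 88 x 58 mm inside; the pad is 106 x 76 mm. Origin: centre of the pad on the bench, so the surface that things stand on is 4 mm above the origin; z up. x along the long side, y along the short side.
- tube_rack: Bystander at the left of the work: white rack 110 x 110 mm holding eight blue-capped culture tubes, 135 mm high, loose. Origin: centre of its underside. Leave it alone.
- reagent_bottle: Bystander at the right of the work: round white plastic bottle, 72 mm across, 144 mm high, blue cap, loose. Origin: centre of its underside. Leave it alone.
Things that resemble listed ones, but are neither listed nor needed, are in the scene too. What is shaped like the square_bottle but green or pink is not meant. What is shaped like the tip_box but pink is not meant.

How it is judged:
By the outcome, as a careful person would: the job done as asked, in the order asked, and still so for the second after the job is handed in, with the robot touching nothing.
It also fails if it takes over 102 s, if anything falls off the work surface, if the arm or the gripper's body presses on something with over 40 N, if the wrist force passes 120 N, or if a joint passes its speed limit or range.

### The arm

A 6-joint arm with a two-finger parallel gripper is mounted at the origin on the work surface. World frame = base frame: x ahead of the robot, y to its left, z up, the work surface at z = 0. Lengths are in m, angles in rad, forces in N, time in s.
With the tool pointing down it reaches from about 0.25 to 0.775 m from the base axis. Payload 4 kg.
Tool frame: the origin (TCP) lies at the very end of the fingers, on their centre line; the grasp point (between the pads) lies 19 mm behind it; x points along the fingers, y is the direction in which the jaws open and shut, and the axes are right-handed (so a half turn about x gives the same grasp; the last joint's range is limited). The gripper opens to 94 mm and grips with 3 to 60 N. Pads are 16 mm wide; open, the fingers measure 119 mm over their backs; the gripper's body (75 mm by 177 mm) begins 78 mm behind the grasp point.
Start: joints at [1.205, 0.087, 1.371, -0, 1.684, -0.103], TCP at [0.143, 0.531, 0.206] pointing down, gripper open.
Joint ranges: [-3.1, 3.1], [-0.76, 2.03], [0.27, 2.55], [-1.08, 4.22], [0.17, 2.65], [-2.57, 2.57]. Speed limits (rad/s): [2.79, 2.79, 3.14, 3.14, 3.14, 3.14].

### API

Orientations are given as [roll, pitch, yaw] about the fixed x, y, z axes, in that order (R = Rz(yaw) Ry(pitch) Rx(roll)).
In Python, from bench import robot gives the robot as it stands.
- The arm moves only by the tool carry_out, never from a script. Its argument "targets" is a list of rows, each a list of 5 numbers: the closure, from 0 (fully open) to 1 (shut), then the shift along the tool's x, y, z in cm, then the turn about the tool's x in degrees. In form: [[fingers, tx, ty, tz, turn], ...]. A call has 1 to 20 rows; each row shifts and turns the commanded pose from where the row before left it, along the tool's axes as they then stand; what a row does not reach is not made up. A row lasts 1/10 s, in which the tool goes at most 50 mm and 8.59 degrees, less where a joint would pass 70% of its speed; a pose out of reach is approached as far as the arm can. A call is refused whole if a number of a shift passes 5 or a number of a turn 8.59, either way. A call with a gripper value outside its range is refused whole. The fingers move at their own pace and stop on an object; the grip force is fixed at half the most. Time passes only in rows, so rows that do not move let the fingers close. It gives the time, the measured TCP pose, the force and the opening at its end, in the units of the state.
- robot.get_obs(): the state, without advancing time (a new reading comes with each control period).
- robot.snapshot(name): name is "side" or "top" or "wrist"; returns a dict with "image" (384x512x3 uint8, red, green, blue), "camera_matrix" (3x3 intrinsics, pixels), "pose" (4x4, takes a point from camera to world coordinates). Camera axes: x right, y up, looking along -z (the intrinsics and any distortion apply to the point x, -y, -z); pixel columns grow to the right and rows downward; lengths in m; the calibration is good to about 2 mm. A picture is of the moment at which its call begins. There is no depth.
- robot.close_job(): hands the job in, once; it reports no verdict.
The state is a dict: "time": time; "joint_positions": joint angles; "qvel": joint speeds; "joint_torque": joint torques, N m; "tool_pos": TCP position; "ee_rot": TCP orientation; "wrist_force": force on the tool from outside, world axes, zero at the start; "wrist_torque": the same for the moment, N m; "width": finger opening in m.
Only numpy, scipy, OpenCV 4.12 (cv2) and the standard library are available. Lean on these libraries where they do the work, as an engineer would, in place of code of your own. Each camera call takes 0.05 s, during which the arm holds its last target. There are 200 camera calls.

## Working session

There is one attempt and no reset: what is moved stays moved. The work goes in short steps, Python scripts to look and compute and a tool call to move; the robot and the scene stay as the last step left them, time stands still between calls to the robot, and variables do not carry over. Pictures are saved under pics/ and viewed, about 12 in all and at most 16, crops included, and the job is handed in when it is done.

Besides the shell and the picture viewer there is one more tool, called after ">>>" as name(argument=value, ...) on one line, values as JSON. carry_out: Moves the arm, as the interface text tells. Its arguments: {"type":"object","properties":{"targets":{"type":"array","items":{"type":"array","items":{"type":"number"}}}},"required":["targets"]}

```bash
mkdir -p pics; ls
cat > h.py <<'E'
import numpy as np, cv2
from bench import robot
def snap(n,f):
    s=robot.snapshot(n); cv2.imwrite(f'pics/{f}.png',s['image'][:,:,::-1]); np.savez(f'pics/{f}.npz',K=s['camera_matrix'],T=s['pose'],im=s['image']); return s
def load(f): 
    d=np.load(f'pics/{f}.npz'); return d['K'],d['T'],d['im']
def ray(f,uv,z):
    K,T,_=load(f); uv=np.atleast_2d(uv).astype(float)
    p=np.c_[uv,np.ones(len(uv))]@np.linalg.inv(K).T; p[:,1:]*=-1
    d=p@T[:3,:3].T; o=T[:3,3]; return o+d*((z-o[2])/d[:,2])[:,None]
def proj(f,P):
    K,T,_=load(f); c=(np.atleast_2d(P)-T[:3,3])@T[:3,:3]; c[:,1:]*=-1; q=c@K.T; return q[:,:2]/q[:,2:]
E
python3 - <<'E'
from h import *
for n in ['top','side','wrist']:
    s=snap(n,n+'0'); print(n,s.keys(),s['camera_matrix'].round(1).tolist(),s['pose'].round(3).tolist())
o=robot.get_obs();print(o)
a=[cv2.imread(f'pics/{n}0.png') for n in ['top','side']]
cv2.imwrite('pics/top0b.png',cv2.resize(a[0],(800,600),interpolation=cv2.INTER_CUBIC))
E
```

```text
pics
top dict_keys(['image', 'camera_matrix', 'pose']) [[375.0, 0.0, 254.2], [0.0, 375.0, 190.3], [0.0, 0.0, 1.0]] [[0.006, 0.989, -0.145, 0.362], [-1.0, 0.003, -0.016, -0.004], [-0.015, 0.145, 0.989, 1.171], [0.0, 0.0, 0.0, 1.0]]
side dict_keys(['image', 'camera_matrix', 'pose']) [[398.8, 0.0, 254.2], [0.0, 398.8, 189.9], [0.0, 0.0, 1.0]] [[0.999, 0.01, -0.044, 0.48], [-0.042, 0.533, -0.845, -1.05], [0.015, 0.846, 0.533, 0.699], [0.0, 0.0, 0.0, 1.0]]
wrist dict_keys(['image', 'camera_matrix', 'pose']) [[313.3, 0.0, 256.8], [0.0, 313.3, 196.0], [0.0, 0.0, 1.0]] [[0.259, -0.929, -0.263, 0.067], [0.966, 0.249, 0.073, 0.552], [-0.002, -0.273, 0.962, 0.384], [0.0, 0.0, 0.0, 1.0]]
{'time': 0.15, 'joint_positions': array([ 1.20491456e+00,  8.78137152e-02,  1.37187769e+00, -2.09500851e-05,
        1.68360025e+00, -1.03090300e-01]), 'qvel': array([-0.00116327, -0.00210956, -0.00433101, -0.00065247,  0.00088475,
        0.00138874]), 'joint_torque': array([ 1.73753480e-03, -3.40639615e+01, -3.02792251e+01,  7.18474179e-02,
        3.05231754e-02, -1.07343387e-04]), 'tool_pos': array([0.14273534, 0.53072837, 0.2045724 ]), 'ee_rot': array([-1.66163243,  1.5690972 , -1.92442623]), 'wrist_force': array([ 0.10724484, -0.57128299,  0.14361618]), 'wrist_torque': array([ 0.04177275, -0.00158836, -0.03822064]), 'width': 0.09381176216672618}
```

View pics/top0b.png

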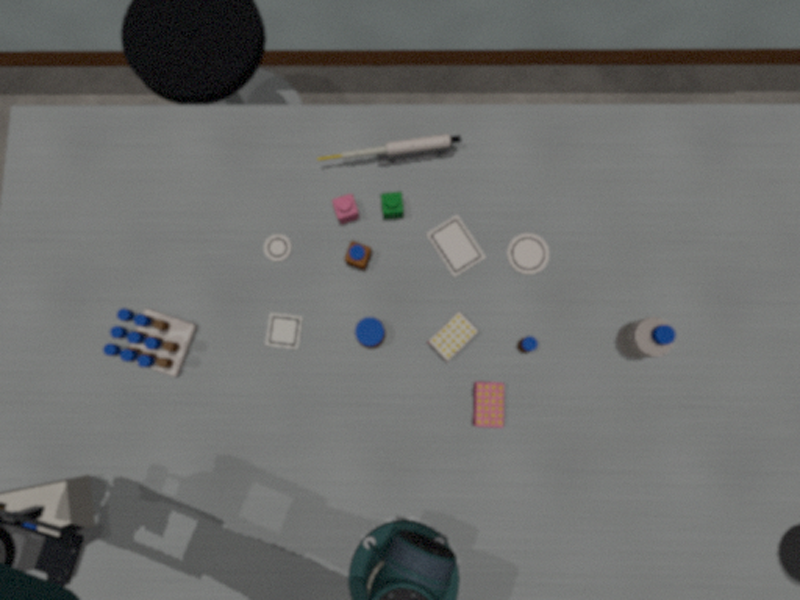

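View pics/side0.png

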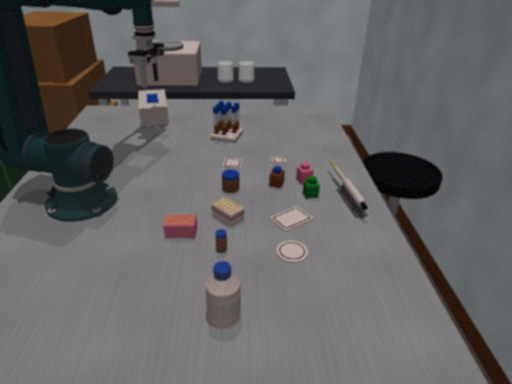

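Top view (800 px scale): amber square bottle (358,255) (pink (345,208) and green (392,205) are decoys). The tip box is the white one with yellowish dots at (453,337), and the pink one at (489,404) is a decoy. Jar is at (370,332), vial (528,344). Pads: small circle (277,247), square (284,331), oblong (456,245), large circle (528,253). Next I'll measure them and make the confirming crop.

Run:
```python
from h import *
K,T,im=load('top0'); s=1.5625
hsv=cv2.cvtColor(im,cv2.COLOR_RGB2HSV)
def blob(m,c,f='top0'):
    n,l,st,ce=cv2.connectedComponentsWithStats(m.astype(np.uint8))
    i=min(range(1,n),key=lambda i:np.hypot(*(ce[i]-c))+(st[i,4]<12)*1e3)
    return l==i,ce[i],st[i,4]
def rect(mask,f,z):
    c=max(cv2.findContours(mask.astype(np.uint8),cv2.RETR_EXTERNAL,cv2.CHAIN_APPROX_NONE)[0],key=len)
    w=(ray(f,c[:,0,:],z)[:,:2]*1000).astype(np.float32)
    return cv2.minAreaRect(w)
# local brightness/saturation around things
for n,p in dict(smallc=(277,247),sq=(284,331),obl=(456,245),large=(528,253)).items():
    p=np.array(p)/s; u,v=p.astype(int)
    w=im.min(2).astype(int); 
    m=np.zeros(w.shape,bool); m[v-25:v+25,u-25:u+25]=True
    b=np.median(w[m]); mm=m&(w>b+18)
    # fill closed
    mm=cv2.morphologyEx(mm.astype(np.uint8),cv2.MORPH_CLOSE,np.ones((5,5)))
    k,ce,a=blob(mm,p); print(n,b,a,ce.round(1),rect(k,'top0',.004))
blue=(hsv[...,0]>100)&(hsv[...,0]<130)&(hsv[...,1]>150)
for n,p,z in [('bottle',(358,255),.064),('jar',(370,332),.06),('vial',(528,344),.06)]:
    k,ce,a=blob(blue,np.array(p)/s); print(n,a,ce,ray('top0',ce,z)*1000)
p=np.array((453,337))/s;u,v=p.astype(int)
w=im[...,0].astype(int);m=np.zeros(w.shape,bool); m[v-22:v+22,u-22:u+22]=True
b=np.median(w[m]);k,ce,a=blob(cv2.morphologyEx((m&(w>b+25)).astype(np.uint8),cv2.MORPH_CLOSE,np.ones((3,3))),p);print('tip',a,ce,rect(k,'top0',.045))
c=im[110:280,160:370][:,:,::-1];cv2.imwrite('pics/crop1.png',cv2.resize(c,None,fx=3.5,fy=3.5,interpolation=cv2.INTER_CUBIC))
```

```text
smallc 121.0 206 [176.7 157.9] ((634.8298950195312, 262.2922058105469), (49.05686950683594, 51.44627380371094), 0.09931788593530655)
sq 122.0 295 [179.4 211.8] ((466.06549072265625, 248.2140350341797), (52.72610855102539, 63.58382797241211), 82.20750427246094)
obl 122.0 419 [291.5 156.8] ((640.9519653320312, -109.22534942626953), (91.4856948852539, 62.7138671875), 31.91448402404785)
large 122.0 472 [338.1 161.3] ((624.6345825195312, -248.9560089111328), (77.75685119628906, 79.22533416748047), 0.09694746881723404)
bottle 48 [228.   161.25] [[612.53077441  93.47944882  64.        ]]
jar 226 [236.2699115  212.04424779] [[459.19720479  66.79502678  60.        ]]
vial 52 [338.26923077 219.69230769] [[ 437.87142891 -234.67497005   60.        ]]
tip 425 [289.72470588 214.52235294] ((453.2447509765625, -93.02568817138672), (48.646060943603516, 77.04280090332031), 44.85199737548828)
```

View pics/crop1.png

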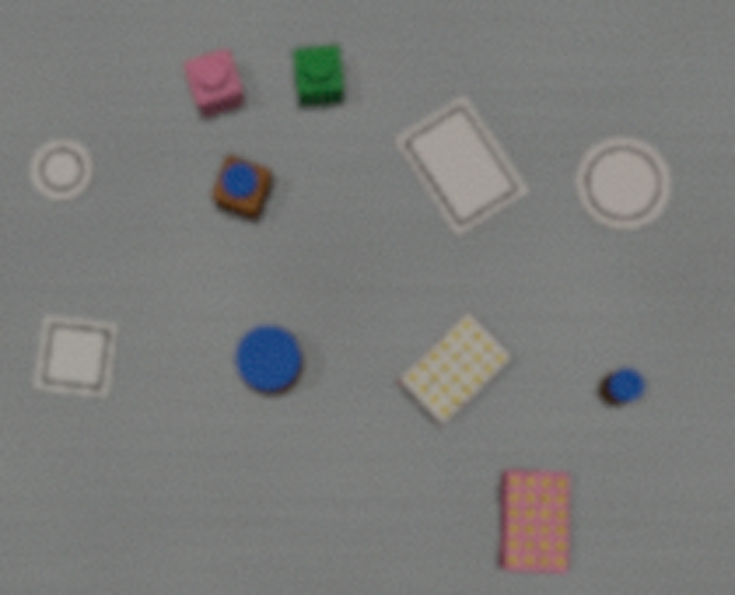

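View pics/wrist0.png

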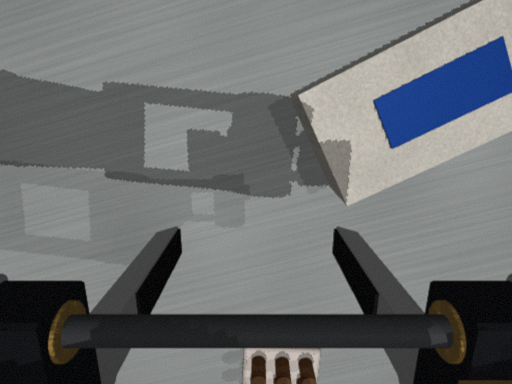

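The crop confirms it: amber square bottle at crop (240,187), white dotted tip box at (455,370). Pink and green lookalikes are excluded. The wrist camera is centred roughly under the TCP and has a wide view, so I'll hover over each half of the bench.

```bash
cat >> h.py <<'E'
from scipy.spatial.transform import Rotation as Ro
def toolR(o=None):
    o=o or robot.get_obs(); return Ro.from_euler('xyz',o['ee_rot']).as_matrix()
def goto(x,y,z,jaw=None):
    """print shift in tool axes (cm), and jaw turn (deg) to bring tool y along world angle jaw (mod 180)"""
    o=robot.get_obs(); R=toolR(o); d=np.array([x,y,z])-o['tool_pos']
    a=np.degrees(np.arctan2(R[1,1],R[0,1]))
    print('pos mm',(o['tool_pos']*1000).round(1),'jaw',a.round(2),'tilt x',R[:,0].round(4),'width',round(o['width'],4),'j1,j6',o['joint_positions'][[0,5]].round(2),'F',o['wrist_force'].round(1),'t',round(o['time'],2))
    print('shift before turn cm',(R.T@d*100).round(2))
    if jaw is not None:
        t=(jaw-a+90)%180-90   # world ccw; tool x is down -> turn=-t
        print('turn deg',round(-t,2)); R2=R@Ro.from_euler('x',-t,degrees=True).as_matrix(); print('shift after turn cm',(R2.T@d*100).round(2))
E
python3 -c "
from h import *
goto(.55,.17,.22,90)
print(proj('wrist0',[robot.get_obs()['tool_pos']]))
goto(.55,-.17,.22,90)"
```

```text
pos mm [142.7 530.7 204.6] jaw 74.94 tilt x [-6.0e-04 -1.6e-03 -1.0e+00] width 0.0938 j1,j6 [ 1.2 -0.1] F [ 0.1 -0.6  0.1] t 0.15
shift before turn cm [ -1.51 -24.26  48.7 ]
turn deg -15.06
shift after turn cm [ -1.51 -36.08  40.73]
[[255.38538377 238.76103255]]
pos mm [142.7 530.7 204.6] jaw 74.94 tilt x [-6.0e-04 -1.6e-03 -1.0e+00] width 0.0938 j1,j6 [ 1.2 -0.1] F [ 0.1 -0.6  0.1] t 0.15
shift before turn cm [ -1.46 -57.09  57.53]
turn deg -15.06
shift after turn cm [ -1.46 -70.08  40.73]
```

>>> carry_out(targets=[[0,0,0,0,-7.53],[0,0,0,0,-7.53],[0,-0.1,-3,3.4,0],[0,-0.1,-3,3.4,0],[0,-0.1,-3,3.4,0],[0,-0.1,-3,3.4,0],[0,-0.1,-3,3.4,0],[0,-0.1,-3,3.4,0],[0,-0.1,-3,3.4,0],[0,-0.1,-3,3.4,0],[0,-0.1,-3,3.4,0],[0,-0.1,-3,3.4,0],[0,-0.1,-3,3.4,0],[0,-0.2,-3,3.3,0],[0,0,0,0,0],[0,0,0,0,0]])

```text
time: 1.75
tool_pos: [0.55, 0.1705, 0.2176]
ee_rot: [2.995, 1.569, 2.993]
wrist_force: [-0.2, 0.1, -0.4]
width: 0.0942
```

```bash
python3 -c "
from h import *
snap('wrist','wA'); goto(.55,-.17,.22,90)"
```

```text
pos mm [549.4 171.4 217.9] jaw 89.99 tilt x [-1.5e-03  4.0e-04 -1.0e+00] width 0.0941 j1,j6 [ 0.2  -1.37] F [ 0.   0.4 -0.6] t 1.8
shift before turn cm [ -0.22 -34.14   0.07]
turn deg -0.01
shift after turn cm [ -0.22 -34.14   0.06]
```

View pics/wA.png

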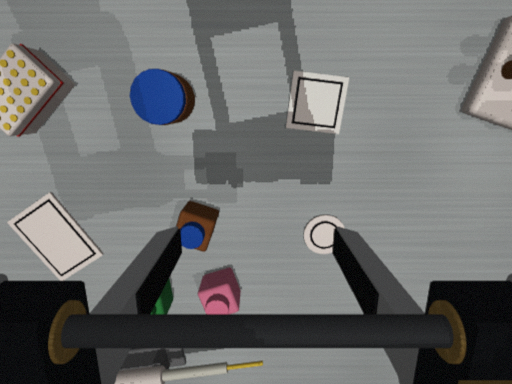

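wA shows the square pad (318,102), small circle (325,234), jar cap (158,96), square bottle (198,226), oblong pad (55,236) and tip box (20,90). Now the other half.

>>> carry_out(targets=[[0,0,-4,0,0],[0,0,-4,0,0],[0,0,-4,0,0],[0,0,-4,0,0],[0,0,-4,0,0],[0,0,-4,0,0],[0,0,-4,0,0],[0,-0.2,-4,0,0],[0,0,0,0,0],[0,0,0,0,0]])

```text
time: 2.8
tool_pos: [0.5497, -0.1477, 0.2205]
ee_rot: [1.511, 1.57, 1.512]
wrist_force: [1.6, 0.5, 0.0]
width: 0.0938
```

```bash
python3 -c "
from h import *
snap('wrist','wB'); goto(.55,-.17,.22,90)"
```

```text
pos mm [ 549.8 -147.1  220.6] jaw 90.1 tilt x [ 1.e-04  1.e-03 -1.e+00] width 0.094 j1,j6 [-0.36 -1.93] F [0.2 0.5 0.3] t 2.85
shift before turn cm [ 0.06 -2.29  0.02]
turn deg 0.1
shift after turn cm [ 0.06 -2.29  0.02]
```

View pics/wB.png

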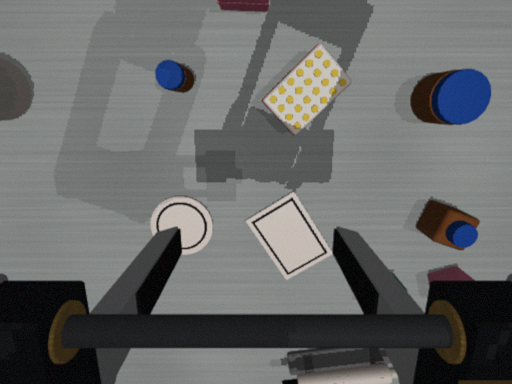

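```bash
cat >> h.py <<'E'
from scipy.optimize import least_squares
def near(m,uv,r):
    k=np.zeros(m.shape,np.uint8); cv2.circle(k,tuple(int(round(x)) for x in uv),r,1,-1); return m&(k>0)
def fitc(P,r):
    f=least_squares(lambda c:np.hypot(P[:,0]-c[0],P[:,1]-c[1])-r,np.median(P,0),loss='soft_l1',f_scale=.7); return f.x.round(1),round(np.median(abs(f.fun)),2)
def W(f,m,z):
    v,u=np.nonzero(m); return ray(f,np.c_[u,v],z)[:,:2]*1000
def line(im):
    g=cv2.cvtColor(im,cv2.COLOR_RGB2GRAY); return cv2.morphologyEx(g,cv2.MORPH_BLACKHAT,np.ones((9,9)))>55
def edge(m):
    m=m.astype(np.uint8); k=np.zeros_like(m); cs=cv2.findContours(m,cv2.RETR_EXTERNAL,cv2.CHAIN_APPROX_NONE)[0]
    cv2.drawContours(k,[max(cs,key=cv2.contourArea)],-1,1,1); return k>0
def mar(P):
    return cv2.minAreaRect(P.astype(np.float32))
def cap(f,uv,r,R,z):
    im=load(f)[2]; h=cv2.cvtColor(im,cv2.COLOR_RGB2HSV); b=near((h[...,0]>98)&(h[...,0]<130)&(h[...,1]>150),uv,r)
    t=b&(h[...,2]>.8*np.median(h[...,2][b])); return fitc(W(f,edge(t),z),R), mar(W(f,t,z))[1]
E
python3 - <<'E'
from h import *
for f,n,uv,r,R in [('wA','small',(325,234),22,18.5),('wB','large',(181,225),30,32.5)]:
    print(n,fitc(W(f,near(line(load(f)[2]),uv,r),.004),R))
for f,n,uv,r in [('wA','square',(318,102),32),('wA','obl',(55,236),47),('wB','obl',(289,235),47)]:
    m=line(load(f)[2]); q=near(m,uv,r); 
    nn,l,st,_=cv2.connectedComponentsWithStats(q.astype(np.uint8)); q=l==1+np.argmax(st[1:,4])
    print(f,n,mar(W(f,q,.004)))
for f,n,uv,r,R,z in [('wA','jar',(158,96),45,28,.06),('wB','jar',(455,96),50,28,.06),('wB','vial',(170,75),22,14.5,.06),('wA','bot',(192,236),20,15,.064),('wB','bot',(462,235),20,15,.064)]:
    print(f,n,cap(f,uv,r,R,z))
im=load('wB')[2].astype(int); m=near((im[...,0]>150),(306,90),55); nn,l,st,_=cv2.connectedComponentsWithStats(cv2.morphologyEx(m.astype(np.uint8),cv2.MORPH_OPEN,np.ones((3,3)))); q=l==1+np.argmax(st[1:,4])
print('tip',mar(W('wB',q,.045)))
E
```

```text
small (array([637.2, 261.7]), np.float64(0.98))
large (array([ 625.7, -248.8]), np.float64(0.99))
wA square ((466.17718505859375, 243.07118225097656), (54.396244049072266, 54.461002349853516), 83.40171813964844)
wA obl ((642.5094604492188, -102.45962524414062), (94.82310485839844, 65.24974822998047), 32.701988220214844)
wB obl ((642.333984375, -102.18357849121094), (94.96990203857422, 65.04364013671875), 32.75211715698242)
wA jar ((array([461.4,  67.9]), np.float64(1.54)), (53.11033248901367, 53.368804931640625))
wB jar ((array([461.3,  67. ]), np.float64(1.62)), (53.133392333984375, 53.09254837036133))
wB vial ((array([ 439.8, -236.4]), np.float64(1.55)), (25.382286071777344, 25.95383071899414))
wA bot ((array([614.8,  96.2]), np.float64(2.17)), (24.11881446838379, 27.414709091186523))
wB bot ((array([615. ,  94.2]), np.float64(1.63)), (26.17241668701172, 27.500869750976562))
tip ((454.373291015625, -93.01271057128906), (51.649269104003906, 81.96707153320312), 43.929664611816406)
```

```bash
python3 -c "
from h import *
goto(.4544,-.093,.10,43.9)"
```

```text
pos mm [ 549.8 -147.1  220.6] jaw 90.1 tilt x [ 1.e-04  1.e-03 -1.e+00] width 0.094 j1,j6 [-0.36 -1.93] F [0.2 0.5 0.3] t 2.85
shift before turn cm [12.06  5.41 -9.53]
turn deg 46.2
shift after turn cm [ 12.06  -3.13 -10.5 ]
```

>>> carry_out(targets=[[0,0,0,0,7.7],[0,0,0,0,7.7],[0,0,0,0,7.7],[0,0,0,0,7.7],[0,0,0,0,7.7],[0,0,0,0,7.7],[0,3,-0.8,-2.6,0],[0,3,-0.8,-2.6,0],[0,3,-0.8,-2.6,0],[0,3,-0.8,-2.6,0],[0,0,0,0,0],[0,0,0,0,0]])

```text
time: 4.05
tool_pos: [0.4549, -0.0944, 0.1007]
ee_rot: [1.07, 1.57, 0.267]
wrist_force: [0.1, -0.9, 0.6]
width: 0.094
```

```bash
python3 -c "
from h import *
goto(.4544,-.093,.01,43.9); snap('wrist','wC')"
```

```text
pos mm [454.9 -94.4 100.7] jaw 43.96 tilt x [ 5.e-04  1.e-04 -1.e+00] width 0.094 j1,j6 [-0.33 -1.09] F [ 0.1 -0.9  0.6] t 4.05
shift before turn cm [ 9.07  0.06 -0.14]
turn deg 0.06
shift after turn cm [ 9.07  0.06 -0.14]
```

View pics/wC.png

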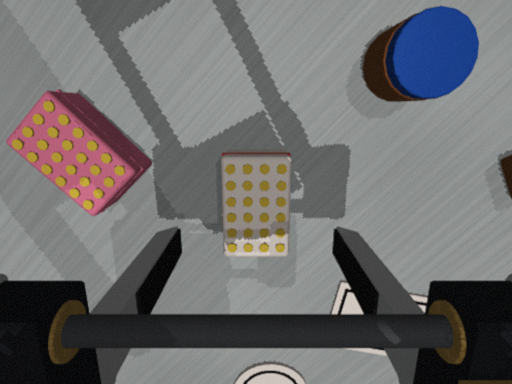

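The box is square between the jaws at (256,205), so I'll descend and grip.

>>> carry_out(targets=[[0,3,0,-0.1,0],[0,3,0,0,0],[0,2,0,0,0],[0,1,0,0,0],[0,0,0,0,0],[1,0,0,0,0],[1,0,0,0,0],[1,0,0,0,0],[1,0,0,0,0],[1,0,0,0,0],[1,0,0,0,0],[1,0,0,0,0],[1,0,0,0,0],[1,0,0,0,0],[1,0,0,0,0]])

```text
time: 5.6
tool_pos: [0.4543, -0.0952, 0.0108]
ee_rot: [0.837, 1.57, 0.031]
wrist_force: [-0.7, 0.5, 3.9]
width: 0.0539
```

```bash
python3 -c "
from h import *
goto(.6424,-.1023,.14,122.7)"
```

```text
pos mm [454.3 -95.2  10.8] jaw 43.8 tilt x [ 4.e-04  0.e+00 -1.e+00] width 0.0539 j1,j6 [-0.33 -1.09] F [-0.7  0.5  3.9] t 5.6
shift before turn cm [-12.92  13.09  13.53]
turn deg -78.9
shift after turn cm [-12.92 -10.76  15.45]
```

Gripped (width 53.9 mm). Lift, turn and carry.

>>> carry_out(targets=[[1,-3,0,0,0],[1,-4,0,0,0],[1,-4,0,0,0],[1,-2,0,0,-7.9],[1,0,0,0,-7.9],[1,0,0,0,-7.9],[1,0,0,0,-7.9],[1,0,0,0,-7.9],[1,0,0,0,-7.9],[1,0,0,0,-7.9],[1,0,0,0,-7.9],[1,0,0,0,-7.9],[1,0,0,0,-7.9],[1,0,-2.7,3.9,0],[1,0,-2.7,3.9,0],[1,0,-2.7,3.9,0],[1,0,-2.7,3.8,0],[1,0,0,0,0],[1,0,0,0,0]])

```text
time: 7.5
tool_pos: [0.6424, -0.1018, 0.1371]
ee_rot: [2.347, 1.565, 2.919]
wrist_force: [-0.8, 0.8, -0.4]
width: 0.0538
```

```bash
python3 -c "
from h import *
im=load('wC')[2].astype(int); m=near((im[...,0]>125)&(im[...,0]-im[...,2]>5),(256,205),60); nn,l,st,_=cv2.connectedComponentsWithStats(cv2.morphologyEx(m.astype(np.uint8),cv2.MORPH_CLOSE,np.ones((5,5)))); q=l==1+np.argmax(st[1:,4])
print('tip',mar(W('wC',q,.045)))
goto(.6424,-.1023,.015,122.7)"
```

```text
tip ((454.2162170410156, -92.5942611694336), (52.61006546020508, 81.95323181152344), 43.98047637939453)
pos mm [ 642.4 -101.8  137.1] jaw 122.82 tilt x [-0.0056  0.0013 -1.    ] width 0.0538 j1,j6 [-0.24 -2.39] F [-0.8  0.8 -0.4] t 7.5
shift before turn cm [12.21 -0.09  0.02]
turn deg 0.12
shift after turn cm [12.21 -0.09  0.02]
```

>>> carry_out(targets=[[1,4,-0.09,0.15,0],[1,4,0,0,0],[1,2,0,0,0],[1,1,0,0,0],[1,0.7,0,0,0],[1,0.3,0,0,0],[1,0,0,0,0],[1,0,0,0,0],[1,0,0,0,0]])

```text
time: 8.4
tool_pos: [0.6455, -0.1022, 0.0218]
ee_rot: [-0.786, 1.568, -0.214]
wrist_force: [0.4, -0.5, -1.0]
width: 0.0538
```

```bash
python3 -c "
from h import *
goto(.6424,-.1023,.015,122.7)"
```

```text
pos mm [ 645.5 -102.2   21.8] jaw 122.81 tilt x [ 2.3e-03 -5.0e-04 -1.0e+00] width 0.0538 j1,j6 [-0.24 -2.39] F [ 0.4 -0.5 -1. ] t 8.4
shift before turn cm [ 0.68  0.16 -0.27]
turn deg 0.11
shift after turn cm [ 0.68  0.16 -0.27]
```

>>> carry_out(targets=[[1,0.3,0.1,-0.08,0],[1,0.2,0,0,0],[1,0,0,0,0],[1,0,0,0,0],[1,0,0,0,0]])

```text
time: 8.9
tool_pos: [0.6435, -0.1015, 0.0154]
ee_rot: [1.447, 1.571, 2.02]
wrist_force: [-0.8, -0.7, -1.3]
width: 0.0537
```

```bash
python3 -c "
from h import *
snap('wrist','wD')
for i in range(4): print((robot.get_obs()['tool_pos']*1000).round(1)); robot.snapshot('wrist')
goto(.6437,-.1014,.0150,122.7)"
```

```text
[ 643.5 -101.5   15.4]
[ 643.5 -101.6   15.5]
[ 643.5 -101.5   15.5]
[ 643.5 -101.6   15.5]
pos mm [ 643.5 -101.5   15.5] jaw 122.8 tilt x [ 1.e-04  1.e-04 -1.e+00] width 0.0539 j1,j6 [-0.24 -2.39] F [ 0.7 -0.3 -0.6] t 9.15
shift before turn cm [0.05 0.   0.02]
turn deg 0.1
shift after turn cm [0.05 0.   0.02]
```

View pics/wD.png

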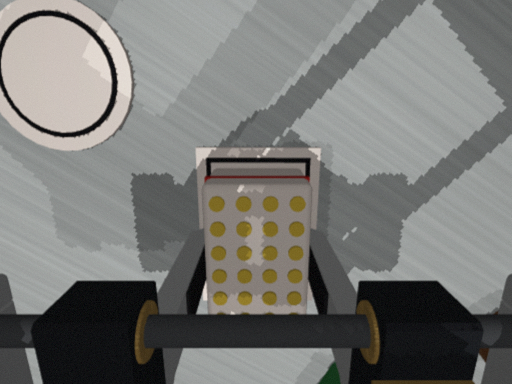

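The box sits inside the outline lines (207–311 px), centred. Lower and release.

>>> carry_out(targets=[[1,0.06,0,0,0],[1,0,0,0,0],[0,0,0,0,0],[0,0,0,0,0],[0,0,0,0,0],[0,0,0,0,0],[0,0,0,0,0],[0,-1,0,0,0],[0,-3,0,0,0],[0,-4,0,0,0],[0,-4,0,0,0],[0,-3,0,0,0],[0,0,0,0,0],[0,0,0,0,0]])

```text
time: 10.55
tool_pos: [0.6439, -0.1016, 0.1663]
ee_rot: [-0.774, 1.568, -0.201]
wrist_force: [-0.4, -0.1, 0.4]
width: 0.094
```

```bash
cat >> h.py <<'E'
def tipbox(f,uv,r):
    im=load(f)[2].astype(int); m=near((im[...,0]>120),uv,r); nn,l,st,_=cv2.connectedComponentsWithStats(cv2.morphologyEx(m.astype(np.uint8),cv2.MORPH_OPEN,np.ones((3,3)))); q=l==1+np.argmax(st[1:,4])
    return mar(W(f,q,.049))
E
python3 -c "
from h import *
snap('wrist','wE'); print(proj('wE',[[.6424,-.1023,.049]]))
goto(.461,.0675,.16,90)"
```

```text
[[257.57912244 188.22137405]]
pos mm [ 643.  -101.4  164.2] jaw 122.8 tilt x [-1.e-03  4.e-04 -1.e+00] width 0.0938 j1,j6 [-0.24 -2.39] F [-0.1 -0.5 -1. ] t 10.6
shift before turn cm [ 0.44 24.06 -6.15]
turn deg 32.8
shift after turn cm [  0.44  16.89 -18.2 ]
```

View pics/wE.png

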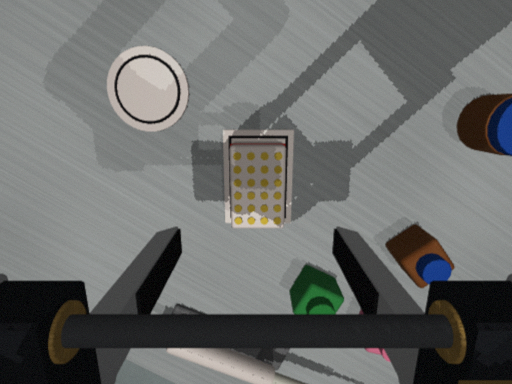

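```bash
python3 -c "
from h import *
im=load('wE')[2]; h=cv2.cvtColor(im,cv2.COLOR_RGB2HSV)
m=near((h[...,0]>18)&(h[...,0]<35)&(h[...,1]>120),(258,188),50)
n,l,s,c=cv2.connectedComponentsWithStats(m.astype(np.uint8)); c=c[1:][s[1:,4]>15]; print(len(c)); P=ray('wE',c,.049)[:,:2]*1000; print(P.mean(0), mar(P))
print('large',fitc(W('wE',near(line(im),(148,89),37),.004),32.5))
"
```

```text
24
[ 643.18726748 -102.0715764 ] ((643.298095703125, -102.04527282714844), (65.36519622802734, 39.403690338134766), 32.76996612548828)
large (array([ 625.9, -249.1]), np.float64(0.84))
```

Tip box is within 1 mm of the outline centre and matches its angle. Now the jar.

>>> carry_out(targets=[[0,0,0,0,8.2],[0,0,0,0,8.2],[0,0,0,0,8.2],[0,0,0,0,8.2],[0,0,3.4,-3.6,0],[0,0,3.4,-3.6,0],[0,0,3.4,-3.6,0],[0,0,3.4,-3.6,0],[0,0,3.3,-3.8,0],[0,0,0,0,0],[0,0,0,0,0],[0,0,0,0,0]])

```text
time: 11.8
tool_pos: [0.462, 0.0666, 0.1639]
ee_rot: [-2.839, 1.569, -2.839]
wrist_force: [0.3, 0.2, -0.1]
width: 0.0934
```

```bash
python3 -c "
from h import *
snap('wrist','wF'); uv=proj('wF',[[.4613,.0675,.06]])[0]; print(uv,cap('wF',uv,60,28,.06))
goto(.4613,.0675,.012,90)"
```

```text
[257.21543821 193.09814133] ((array([460.4,  67.7]), np.float64(1.3)), (54.2196044921875, 53.433956146240234))
pos mm [462.4  66.4 164.1] jaw 89.93 tilt x [-1.2e-03 -3.0e-04 -1.0e+00] width 0.094 j1,j6 [ 0.02 -1.55] F [ 0.6 -0.2  0.2] t 11.85
shift before turn cm [15.21  0.12 -0.09]
turn deg -0.07
shift after turn cm [15.21  0.12 -0.09]
```

Jar centre (460.8, 67.6). Descend (TCP z 12 mm) and grip.

>>> carry_out(targets=[[0,4,0.12,-0.14,0],[0,4,0,0,0],[0,4,0,0,0],[0,2,0,0,0],[0,1.2,0,0,0],[0,0,0,0,0],[0,0,0,0,0],[1,0,0,0,0],[1,0,0,0,0],[1,0,0,0,0],[1,0,0,0,0],[1,0,0,0,0],[1,0,0,0,0],[1,0,0,0,0],[1,0,0,0,0]])

```text
time: 13.35
tool_pos: [0.4605, 0.0683, 0.0132]
ee_rot: [-0.453, 1.57, -0.453]
wrist_force: [-1.1, -1.0, 3.1]
width: 0.0578
```

```bash
python3 -c "
from h import *
goto(.6258,-.2490,.14,90)"
```

```text
pos mm [460.5  68.3  13.2] jaw 90.01 tilt x [ 5.e-04 -2.e-04 -1.e+00] width 0.0578 j1,j6 [ 0.03 -1.55] F [-1.1 -1.   3.1] t 13.35
shift before turn cm [-12.66 -31.74  16.53]
turn deg 0.01
shift after turn cm [-12.66 -31.73  16.54]
```

>>> carry_out(targets=[[1,-3,0,0,0],[1,-4,0,0,0],[1,-4,0,0,0],[1,-1.7,-2,1,0],[1,0,-3.7,2,0],[1,0,-3.7,2,0],[1,0,-3.7,2,0],[1,0,-3.7,2,0],[1,0,-3.7,2,0],[1,0,-3.7,2,0],[1,0,-3.7,2,0],[1,0,-2.7,1,0],[1,0,-1.1,0.5,0],[1,0,0,0,0],[1,0,0,0,0],[1,0,0,0,0]])

```text
time: 14.95
tool_pos: [0.6251, -0.2467, 0.14]
ee_rot: [1.835, 1.57, 1.836]
wrist_force: [0.6, -0.4, -2.3]
width: 0.0576
```

```bash
python3 -c "
from h import *
goto(.6258,-.2490,.018,90)"
```

```text
pos mm [ 625.1 -246.7  140. ] jaw 90.1 tilt x [-3.e-04  1.e-03 -1.e+00] width 0.0576 j1,j6 [-0.46 -2.03] F [ 0.6 -0.4 -2.3] t 14.95
shift before turn cm [12.2  -0.24  0.08]
turn deg 0.1
shift after turn cm [12.2  -0.24  0.08]
```

>>> carry_out(targets=[[1,4,-0.22,0.1,0],[1,4,0,0,0],[1,2,0,0,0],[1,1.2,0,0,0],[1,0.6,0,0,0],[1,0.2,0,0,0],[1,0,0,0,0],[1,0,0,0,0],[1,0,0,0,0]])

```text
time: 15.85
tool_pos: [0.6271, -0.2512, 0.0214]
ee_rot: [-0.424, 1.568, -0.424]
wrist_force: [-0.4, 0.5, -1.0]
width: 0.0576
```

```bash
python3 -c "
from h import *
goto(.6258,-.2490,.0173,90)"
```

```text
pos mm [ 627.1 -251.2   21.4] jaw 90.0 tilt x [ 0.0023 -0.001  -1.    ] width 0.0576 j1,j6 [-0.46 -2.04] F [-0.4  0.5 -1. ] t 15.85
shift before turn cm [ 0.41  0.22 -0.14]
turn deg -0.0
shift after turn cm [ 0.41  0.22 -0.14]
```

>>> carry_out(targets=[[1,0.2,0.1,0,0],[1,0,0,0,0],[1,0,0,0,0],[1,0,0,0,0],[1,0,0,0,0]])

```text
time: 16.35
tool_pos: [0.6263, -0.2498, 0.0178]
ee_rot: [1.308, 1.571, 1.308]
wrist_force: [0.2, 0.1, -1.6]
width: 0.0574
```

```bash
python3 -c "
from h import *
goto(.6258,-.2490,.0173,90)"
```

```text
pos mm [ 626.3 -249.8   17.8] jaw 90.0 tilt x [ 0.e+00  1.e-04 -1.e+00] width 0.0574 j1,j6 [-0.46 -2.03] F [ 0.2  0.1 -1.6] t 16.35
shift before turn cm [ 0.05  0.08 -0.05]
turn deg -0.0
shift after turn cm [ 0.05  0.08 -0.05]
```

>>> carry_out(targets=[[1,0.06,0.08,-0.05,0],[1,0,0,0,0],[1,0,0,0,0],[0,0,0,0,0],[0,0,0,0,0],[0,0,0,0,0],[0,0,0,0,0],[0,0,0,0,0],[0,-1,0,0,0],[0,-3,0,0,0],[0,-4,0,0,0],[0,-4,0,0,0],[0,-3,0,0,0],[0,0,0,0,0],[0,0,0,0,0],[0,0,0,0,0]])

```text
time: 17.95
tool_pos: [0.625, -0.2485, 0.1652]
ee_rot: [2.656, 1.567, 2.656]
wrist_force: [-0.1, 0.1, 0.8]
width: 0.0941
```

```bash
python3 -c "
from h import *
snap('wrist','wG'); uv=proj('wG',[[.6258,-.249,.064]])[0]; print(uv,cap('wG',uv,60,28,.064))
uv=proj('wG',[[.4398,-.2364,.06]])[0]; print(uv,cap('wG',uv,30,14.5,.06))
goto(.4398,-.2364,.16,45)"
```

```text
[255.52196984 195.63386621] ((array([ 625.8, -248.4]), np.float64(1.3)), (54.06842803955078, 53.072078704833984))
  return _methods._mean(a, axis=axis, dtype=dtype,
  ret = ret.dtype.type(ret / rcount)
Traceback (most recent call last):
  File "h.py", line 41, in cap
    t=b&(h[...,2]>.8*np.median(h[...,2][b])); return fitc(W(f,edge(t),z),R), mar(W(f,t,z))[1]
                                                              ~~~~^^^
  File "h.py", line 36, in edge
    cv2.drawContours(k,[max(cs,key=cv2.contourArea)],-1,1,1); return k>0
                        ~~~^^^^^^^^^^^^^^^^^^^^^^^^
ValueError: max() iterable argument is empty
```

Jar is centred (0.6 mm). Next the vial, keeping the jaws along y.

>>> carry_out(targets=[[0,0,0.2,-2,0],[0,0,0.2,-4,0],[0,0,0.2,-4,0],[0,0,0.2,-4,0],[0,0,0.2,-3,0],[0,0,0.2,-1.5,0],[0,0,0,0,0],[0,0,0,0,0],[0,0,0,0,0]])

```text
time: 18.9
tool_pos: [0.4414, -0.2369, 0.1665]
ee_rot: [2.251, 1.57, 2.252]
wrist_force: [-0.4, -0.3, 0.9]
width: 0.0938
```

```bash
python3 -c "
from h import *
snap('wrist','wH'); uv=proj('wH',[[.4398,-.2364,.06]])[0]; print(uv,cap('wH',uv,30,14.5,.06))
goto(.4398,-.2364,.012,90)"
```

```text
[256.63759881 191.42791235] ((array([ 438.7, -236.9]), np.float64(1.3)), (26.676860809326172, 26.977184295654297))
pos mm [ 441.5 -236.9  166.6] jaw 90.03 tilt x [-6.e-04  8.e-04 -1.e+00] width 0.0934 j1,j6 [-0.61 -2.18] F [-0.2  0.8 -0.2] t 18.95
shift before turn cm [15.46  0.04 -0.16]
turn deg 0.03
shift after turn cm [15.46  0.04 -0.16]
```

View pics/wH.png

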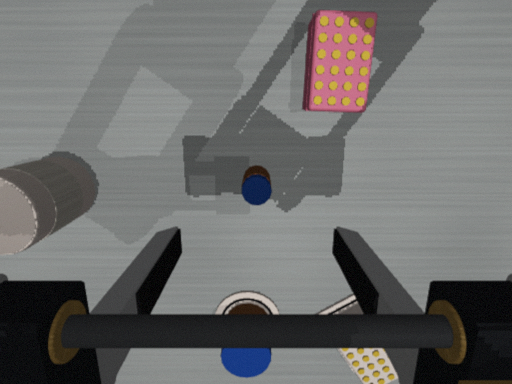

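Vial sits mid-jaws at (257,190), and the reagent bottle (40,205) is well clear.

>>> carry_out(targets=[[0,4,0,-0.22,0],[0,4,0,0,0],[0,4,0,0,0],[0,2,0,0,0],[0,1.4,0,0,0],[0,0,0,0,0],[0,0,0,0,0],[1,0,0,0,0],[1,0,0,0,0],[1,0,0,0,0],[1,0,0,0,0],[1,0,0,0,0],[1,0,0,0,0],[1,0,0,0,0],[1,0,0,0,0],[1,0,0,0,0]])

```text
time: 20.55
tool_pos: [0.4386, -0.2369, 0.0132]
ee_rot: [2.163, 1.571, 2.163]
wrist_force: [-0.6, -1.0, 0.3]
width: 0.0294
```

```bash
python3 -c "
from h import *
goto(.6372,.2617,.16,90)"
```

```text
pos mm [ 438.6 -236.9   13.2] jaw 90.01 tilt x [-1.e-04  2.e-04 -1.e+00] width 0.0294 j1,j6 [-0.61 -2.18] F [-0.6 -1.   0.3] t 20.55
shift before turn cm [-14.68  49.86  19.86]
turn deg 0.01
shift after turn cm [-14.68  49.87  19.86]
```

>>> carry_out(targets=[[1,-3,0,0,0],[1,-4,0,0,0],[1,-4,1,0,0],[1,-3.7,2,1,0],[1,0,4,1.6,0],[1,0,4,1.6,0],[1,0,4,1.6,0],[1,0,4,1.6,0],[1,0,4,1.6,0],[1,0,4,1.6,0],[1,0,4,1.6,0],[1,0,4,1.6,0],[1,0,4,1.6,0],[1,0,4,1.6,0],[1,0,4,1.6,0],[1,0,1.9,0.8,0],[1,0,1,0.4,0],[1,0,0,0,0],[1,0,0,0,0],[1,0,0,0,0]])

```text
time: 22.55
tool_pos: [0.6365, 0.2605, 0.1606]
ee_rot: [-1.316, 1.57, -1.318]
wrist_force: [-1.0, 0.1, -0.8]
width: 0.0294
```

```bash
python3 -c "
from h import *
goto(.6368,.2619,.019,90)"
```

```text
pos mm [636.5 260.5 160.6] jaw 89.91 tilt x [ 1.e-04 -4.e-04 -1.e+00] width 0.0294 j1,j6 [ 0.31 -1.26] F [-1.   0.1 -0.8] t 22.55
shift before turn cm [14.16  0.14  0.03]
turn deg -0.09
shift after turn cm [14.16  0.14  0.03]
```

>>> carry_out(targets=[[1,4,0.14,0.05,0],[1,4,0,0,0],[1,3,0,0,0],[1,2,0,0,0],[1,0.8,0,0,0],[1,0.3,0,0,0],[1,0,0,0,0],[1,0,0,0,0],[1,0,0,0,0],[1,0,0,0,0]])

```text
time: 23.55
tool_pos: [0.6378, 0.2637, 0.0206]
ee_rot: [0.328, 1.569, 0.328]
wrist_force: [0.8, -0.3, -0.9]
width: 0.0295
```

```bash
python3 -c "
from h import *
snap('wrist','wI'); im=load('wI')[2]
uv=proj('wI',[[.637,.262,.004]])[0];print(uv); m=near(line(im),uv,60);print(m.sum())
c=im[100:300,150:360,::-1]; cv2.imwrite('pics/wIc.png',cv2.resize(c,None,fx=3,fy=3))
goto(.6372,.2617,.0172,90)"
```

```text
[253.33246237 227.26808139]
396
pos mm [637.6 263.6  20.2] jaw 90.01 tilt x [ 1.4e-03  5.0e-04 -1.0e+00] width 0.0295 j1,j6 [ 0.31 -1.26] F [0.2 0.5 0.3] t 23.6
shift before turn cm [ 0.3  -0.19 -0.04]
turn deg 0.01
shift after turn cm [ 0.3  -0.19 -0.04]
```

View pics/wIc.png

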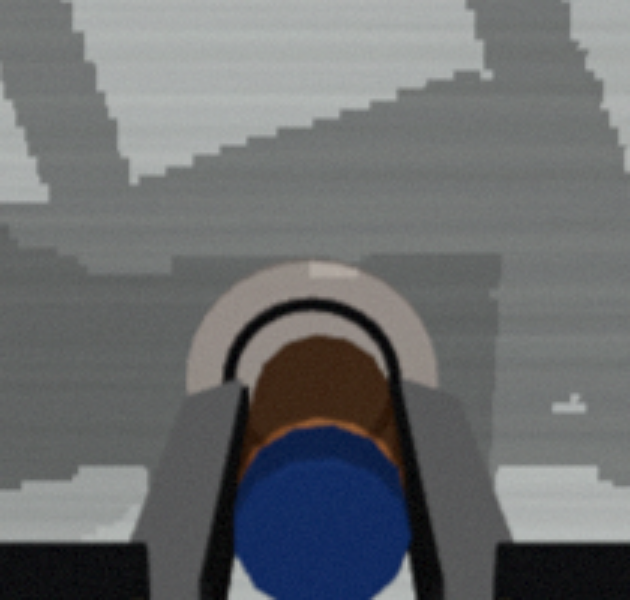

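The vial sits about 2 mm to the right (+y) of the ring, which agrees with the pose reading. Correct and settle.

>>> carry_out(targets=[[1,0.15,-0.13,0,0],[1,0,0,0,0],[1,0,0,0,0],[1,0,0,0,0],[1,0,0,0,0]])

```text
time: 24.1
tool_pos: [0.6371, 0.2622, 0.0177]
ee_rot: [2.438, 1.571, 2.438]
wrist_force: [0.1, 0.2, 0.0]
width: 0.0294
```

```bash
python3 -c "
from h import *
snap('wrist','wJ'); im=load('wJ')[2]
u0=proj('wJ',[[.6372,.2617,.004]])[0]; m=near(line(im),(u0[0],u0[1]-15),30); P=W('wJ',m,.004); 
P=P[(np.hypot(*(P-[637.2,261.7]).T)<24)&(P[:,0]<632)]; print(len(P),fitc(P,18.5))
goto(.6372,.2617,.0172,90)"
```

```text
317 (array([637.1, 262.1]), np.float64(0.75))
pos mm [637.1 262.2  17.8] jaw 90.0 tilt x [ 0.e+00  1.e-04 -1.e+00] width 0.0297 j1,j6 [ 0.31 -1.26] F [-0.1 -1.1 -0.7] t 24.15
shift before turn cm [ 0.06 -0.05  0.01]
turn deg 0.0
shift after turn cm [ 0.06 -0.05  0.01]
```

>>> carry_out(targets=[[1,0.06,0,0,0],[1,0,0,0,0],[1,0,0,0,0],[0,0,0,0,0],[0,0,0,0,0],[0,0,0,0,0],[0,0,0,0,0],[0,-1,0,0,0],[0,-3,0,0,0],[0,-4,0,0,0],[0,-4,0,0,0],[0,-3,0,0,0],[0,0,-3,-0.4,0],[0,0,-4,-0.5,0],[0,0,-4,-0.5,0],[0,0,-4,-0.5,0],[0,0,-1.7,-0.3,0],[0,0,0,0,0],[0,0,0,0,0],[0,0,0,0,0]])

```text
time: 26.15
tool_pos: [0.6153, 0.0969, 0.1672]
ee_rot: [1.374, 1.57, 1.376]
wrist_force: [0.8, 0.5, -0.2]
width: 0.0939
```

```bash
python3 -c "
from h import *
snap('wrist','wK'); im=load('wK')[2]
uv=proj('wK',[[.615,.095,.064]])[0]; print(uv,cap('wK',uv,35,15,.064))
u,v=uv.astype(int)
c=im[v-60:v+60,u-70:u+70,::-1]; cv2.imwrite('pics/wKc.png',cv2.resize(c,None,fx=5,fy=5))
print(u-70,v-60)
goto(.615,.095,.012,90)"
```

```text
[254.10075864 193.55269771] ((array([614.2,  94.4]), np.float64(1.31)), (28.08635139465332, 27.159753799438477))
184 133
pos mm [615.3  96.9 167.1] jaw 90.13 tilt x [ 1.e-04  7.e-04 -1.e+00] width 0.094 j1,j6 [ 0.06 -1.51] F [-0.4 -0.7  0.3] t 26.2
shift before turn cm [15.51 -0.2  -0.03]
turn deg 0.13
shift after turn cm [15.51 -0.2  -0.03]
```

View pics/wKc.png

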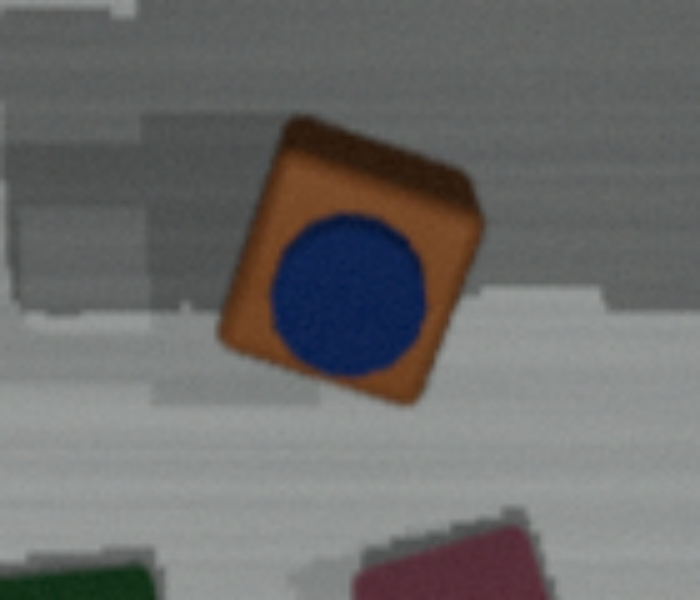

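The crop shows the amber bottle, with the bright top face spanning corners (285,155), (480,215), (415,400), (222,340). Measure the face angle.

```bash
python3 -c "
from h import *
im=load('wK')[2]; h=cv2.cvtColor(im,cv2.COLOR_RGB2HSV).astype(int)
a=(h[...,1]>110)&((h[...,2]>90)&(h[...,0]<20)|(h[...,0]>98)&(h[...,0]<130))
q=near(a,(254,188),38); q=cv2.morphologyEx(q.astype(np.uint8),cv2.MORPH_CLOSE,np.ones((3,3)))
n,l,st,_=cv2.connectedComponentsWithStats(q); q=l==1+np.argmax(st[1:,4])
print(mar(W('wK',q,.048)))
P=np.array([(285,155),(480,215),(415,400),(222,340)])/5+[184,133]; w=ray('wK',P,.048)[:,:2]*1000; print(w.mean(0),[np.degrees(np.arctan2(*(w[(i+1)%4]-w[i])[::-1])).round(1) for i in range(4)])
m=line(load('wA')[2]); q=near(m,(318,102),32); print('square',mar(W('wA',q,.004)))
for j in (90-17,90-17): goto(.6145,.0948,.10,j)
"
```

```text
((614.8993530273438, 94.37547302246094), (41.07179260253906, 40.86639404296875), 71.45369720458984)
[614.60026837  94.87330296] [np.float64(72.8), np.float64(-17.8), np.float64(-108.0), np.float64(160.8)]
square ((465.7823181152344, 239.65774536132812), (61.2685432434082, 54.46101379394531), 83.4017562866211)
pos mm [615.3  96.9 167.1] jaw 90.13 tilt x [ 1.e-04  7.e-04 -1.e+00] width 0.094 j1,j6 [ 0.06 -1.51] F [-0.4 -0.7  0.3] t 26.2
shift before turn cm [ 6.71 -0.21 -0.08]
turn deg 17.13
shift after turn cm [ 6.71 -0.23 -0.01]
pos mm [615.3  96.9 167.1] jaw 90.13 tilt x [ 1.e-04  7.e-04 -1.e+00] width 0.094 j1,j6 [ 0.06 -1.51] F [-0.4 -0.7  0.3] t 26.2
shift before turn cm [ 6.71 -0.21 -0.08]
turn deg 17.13
shift after turn cm [ 6.71 -0.23 -0.01]
```

>>> carry_out(targets=[[0,0,0,0,6],[0,0,0,0,6],[0,0,-0.2,0,6.1],[0,4,0,0,0],[0,4,0,0,0],[0,4,0,0,0],[0,2,0,0,0],[0,1.5,0,0,0],[0,0,0,0,0],[0,0,0,0,0],[0,0,0,0,0],[1,0,0,0,0],[1,0,0,0,0],[1,0,0,0,0],[1,0,0,0,0],[1,0,0,0,0],[1,0,0,0,0],[1,0,0,0,0],[1,0,0,0,0]])

```text
time: 28.1
tool_pos: [0.6147, 0.0932, 0.0121]
ee_rot: [2.904, 1.571, 2.588]
wrist_force: [0.9, 0.1, -0.3]
width: 0.0439
```

```bash
python3 -c "
from h import *
goto(.6147,.0946,.012,72)
goto(.4662,.2431,.14,83.4)"
```

```text
pos mm [614.7  93.2  12.1] jaw 71.9 tilt x [-1.e-04  1.e-04 -1.e+00] width 0.0439 j1,j6 [ 0.06 -1.2 ] F [ 0.9  0.1 -0.3] t 28.1
shift before turn cm [ 0.01  0.14 -0.04]
turn deg -0.1
shift after turn cm [ 0.01  0.14 -0.04]
pos mm [614.7  93.2  12.1] jaw 71.9 tilt x [-1.e-04  1.e-04 -1.e+00] width 0.0439 j1,j6 [ 0.06 -1.2 ] F [ 0.9  0.1 -0.3] t 28.1
shift before turn cm [-12.79   9.64 -18.77]
turn deg -11.5
shift after turn cm [-12.79  13.19 -16.47]
```

>>> carry_out(targets=[[1,-3,0,0,0],[1,-4,0,0,0],[1,-4,0,0,0],[1,-1.8,0,0,-5.75],[1,0,0,0,-5.75],[1,0,2.4,-3,0],[1,0,3,-3.8,0],[1,0,3,-3.8,0],[1,0,2.6,-3.2,0],[1,0,1.4,-1.8,0],[1,0,0.8,-0.8,0],[1,0,0,0,0],[1,0,0,0,0],[1,0,0,0,0],[1,0,0,0,0]])

```text
time: 29.6
tool_pos: [0.4678, 0.2422, 0.14]
ee_rot: [-1.904, 1.57, -2.021]
wrist_force: [1.1, -0.3, -1.3]
width: 0.0438
```

```bash
python3 -c "
from h import *
goto(.4665,.2431,.018,83.4)"
```

```text
pos mm [467.8 242.2 140. ] jaw 83.3 tilt x [-1.e-04 -3.e-04 -1.e+00] width 0.0438 j1,j6 [ 0.37 -1.08] F [ 1.1 -0.3 -1.3] t 29.6
shift before turn cm [12.2   0.08 -0.14]
turn deg -0.1
shift after turn cm [12.2   0.08 -0.14]
```

>>> carry_out(targets=[[1,4,0.06,-0.12,-0.1],[1,3.5,0,0,0],[1,2.4,0,0,0],[1,1.2,0,0,0],[1,0.6,0,0,0],[1,0.3,0,0,0],[1,0,0,0,0],[1,0,0,0,0],[1,0,0,0,0],[1,0,0,0,0],[1,0,0,0,0],[1,0,0,0,0]])

```text
time: 30.8
tool_pos: [0.4659, 0.2439, 0.0204]
ee_rot: [0.709, 1.57, 0.596]
wrist_force: [1.0, 0.8, -2.1]
width: 0.0437
```

```bash
python3 -c "
from h import *
snap('wrist','wL');im=load('wL')[2]
cv2.imwrite('pics/wLc.png',cv2.resize(im[110:310,150:360,::-1],None,fx=2.5,fy=2.5))
goto(.4665,.2431,.0162,83.4)"
```

```text
pos mm [465.8 243.9  20.3] jaw 83.51 tilt x [ 2.e-04  2.e-04 -1.e+00] width 0.0442 j1,j6 [ 0.37 -1.08] F [-0.2  0.3 -0.8] t 30.85
shift before turn cm [ 0.41 -0.08  0.07]
turn deg 0.11
shift after turn cm [ 0.41 -0.08  0.07]
```

View pics/wLc.png

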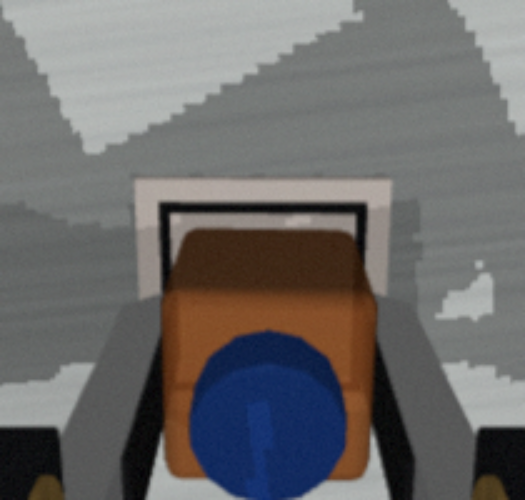

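Square to the outline and about 1 mm right of centre, matching the reading. Correct, lower and release.

>>> carry_out(targets=[[1,0.25,-0.08,0.06,0.1],[1,0.12,0,0,0],[1,0,0,0,0],[1,0,0,0,0],[1,0,0,0,0]])

```text
time: 31.35
tool_pos: [0.4663, 0.243, 0.0164]
ee_rot: [2.834, 1.571, 2.719]
wrist_force: [-0.0, -0.5, -1.1]
width: 0.0438
```

```bash
python3 -c "
from h import *
goto(.4665,.2431,.0162,83.4)"
```

```text
pos mm [466.3 243.   16.4] jaw 83.4 tilt x [-1.e-04  1.e-04 -1.e+00] width 0.0438 j1,j6 [ 0.37 -1.08] F [-0.  -0.5 -1.1] t 31.35
shift before turn cm [0.02 0.01 0.02]
turn deg 0.0
shift after turn cm [0.02 0.01 0.02]
```

>>> carry_out(targets=[[1,0.03,0,0,0],[1,0,0,0,0],[0,0,0,0,0],[0,0,0,0,0],[0,0,0,0,0],[0,0,0,0,0],[0,0,0,0,0],[0,-1,0,0,0],[0,-3,0,0,0],[0,-4,0,0,0],[0,-4,0,0,0],[0,-4,0,0,0],[0,-4,0,0,0],[0,-0.5,0,3,0],[0,0,0,3,0],[0,0,0,2,0],[0,0,0,0,0],[0,0,0,0,0],[0,0,0,0,0]])

```text
time: 33.25
tool_pos: [0.5449, 0.234, 0.2216]
ee_rot: [2.176, 1.57, 2.061]
wrist_force: [-0.2, -0.0, 0.5]
width: 0.094
```

```bash
python3 -c "
from h import *
snap('wrist','wM');im=load('wM')[2]
for P,R in (([.4662,.2431,.068],15),([.6372,.262,.064],14.5)):
    uv=proj('wM',[P])[0]; print(uv.round(),cap('wM',uv,30,R,P[2]))
h=cv2.cvtColor(im,cv2.COLOR_RGB2HSV).astype(int); uv=proj('wM',[[.4662,.2431,.052]])[0]
a=(h[...,1]>110)&((h[...,2]>90)&(h[...,0]<20)|(h[...,0]>98)&(h[...,0]<130))
q=cv2.morphologyEx(near(a,uv,38).astype(np.uint8),cv2.MORPH_CLOSE,np.ones((3,3))); n,l,st,_=cv2.connectedComponentsWithStats(q); print(mar(W('wM',l==1+np.argmax(st[1:,4]),.052)))
snap('top','topZ'); snap('side','sideZ'); s=load('topZ')[2][60:300,50:450,::-1]; cv2.imwrite('pics/topZc.png',np.vstack([cv2.resize(s,(600,360)),cv2.resize(im[...,::-1],(600,450))[:240]]))
for n in('top',): print(np.abs(load('top0')[2][190:245,60:130].astype(int)-load('topZ')[2][190:245,60:130]).mean(),np.abs(load('top0')[2][195:235,395:440].astype(int)-load('topZ')[2][195:235,395:440]).mean())
"
```

```text
[256. 106.] ((array([465.3, 243.1]), np.float64(2.14)), (26.630041122436523, 25.524883270263672))
[289. 254.] ((array([637.2, 262.5]), np.float64(1.6)), (25.974361419677734, 25.819320678710938))
((466.2882080078125, 243.86343383789062), (40.33016586303711, 40.121612548828125), 82.52789306640625)
35.85922077922078 18.298333333333332
```

View pics/topZc.png

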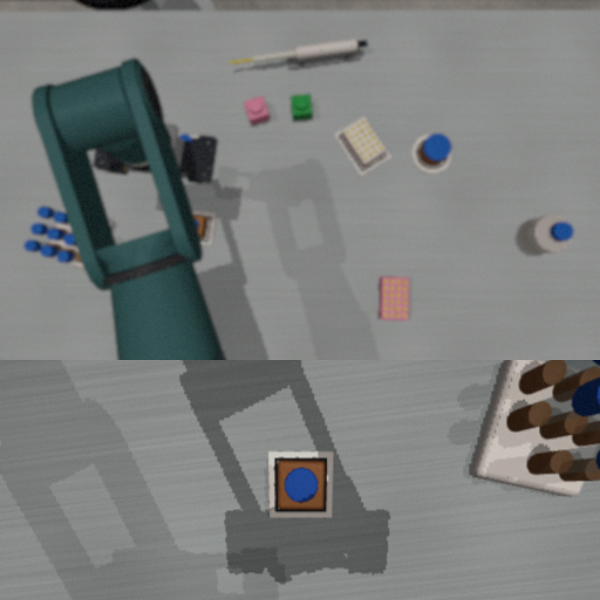

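All four are in place: bottle centred on the square at (300,485), tip box on the oblong, jar on the large circle, and the vial checked by measurement. The rack and reagent bottle look untouched. Handing in.

```bash
python3 -c "
from bench import robot
print(robot.close_job())"
```

```text
the job is handed in; nothing more can be done
None
```

All four containers are standing on their matching pads, set down and released, and the job is handed in at about 33 s of the 102 s limit.

Last wrist-camera checks of each container against its printed outline:

| Container | Offset from outline centre | Angle error |
|---|---|---|
| Tip box | about 0.8 mm | about 0° |
| Jar | about 0.6 mm | round |
| Vial | under 1 mm | round |
| Square bottle | about 1 mm | under 1° |

- **Pad readings:** The top and wrist cameras disagreed on several pad centres by about 1–7 mm, most on the oblong. I used the wrist values. They agreed from different viewpoints, and the close-up views with each container in place fit them.
- **Bystanders:** A before-and-after comparison of the rack and reagent bottle in the top view told me nothing, because the arm covered part of the rack and the shadows had changed. The arm never went close to either, the reagent bottle looked unmoved in the pictures, and the visible part of the rack did too.
- **Grip and set-down:** No grasp or placement had to be redone, and the wrist forces I read stayed below about 4 N.

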